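Load the battery into the portable test reader

ROBOT

A 6-joint arm with a two-finger parallel gripper is mounted at the origin on the work surface. World frame = base frame: x ahead of the robot, y to its left, z up, the work surface at z = 0. Lengths are in m, angles in rad, forces in N, time in s.
With the tool pointing down it reaches from about 0.3 to 0.875 m from the base axis. Payload 4.2 kg.
Tool frame: the origin (TCP) lies between the finger pads; the fingertips stand 14 mm ahead of it and the grasp point (between the pads) lies 5 mm behind it; z points along the fingers, y is the line along which they close (so a half turn about z gives the same grasp; the last joint's range is limited). The gripper opens to 85 mm and grips with 20 to 120 N. Pads are 22 mm wide; open, the fingers measure 114 mm over their backs; the gripper's body (76 mm by 85 mm) begins 54 mm behind the grasp point. The pads swing forward as they close: fully open they stand 13 mm farther back than shut.
Start: joints at [-1.359, 0.32, 1.565, -0, 1.257, -0.02], TCP at [0.132, -0.56, 0.245] pointing down, gripper open.
Joint ranges: [-3.11, 3.11], [-0.84, 2.01], [0.21, 2.61], [-1.34, 4.49], [0.05, 2.63], [-2.56, 2.56]. Speed limits (rad/s): [2.57, 2.57, 3.14, 3.14, 3.14, 3.14].

INTERFACE

Orientations are given as a 3x3 rotation matrix whose columns are the frame's x, y, z axes.
In Python, from plant import manip, eyes gives the robot as it stands. The module is installed in compiled form; this text tells all that it offers. Calls block until the motion is done:
- manip.move_ptp(position, orientation): joint-space move of the TCP to a pose.
- manip.line_to(position, attitude=None, vel=0.15): straight line of the TCP; attitude=None keeps the orientation; vel is the mean speed in m/s.
- manip.movej(angles): joint-space move.
- manip.set_gripper(opening, grip_force=None): opening from 0.0 (shut) to 1.0 (fully open); grip_force is the grip in N (None keeps the last); returns when the fingers have stopped.
- manip.pause(seconds).
- manip.solve_ik(position, orientation): joint angles nearest the present ones, or None.
- eyes.grab_frame(name): name is "scene" or "top" or "wrist"; returns a dict with "pixels" (384x512x3 uint8, red, green, blue), "mtx" (3x3 intrinsics, pixels), "xyz" and "rotation" of the camera in the world. Camera axes: x right, y up, looking along -z (the intrinsics and any distortion apply to the point x, -y, -z); pixel columns grow to the right and rows downward; lengths in m; the calibration is good to about 2 mm. The wrist camera is an equidistant fisheye: a pixel r from the principal point sees the ray r / f radians off the axis. A picture is of the moment at which its call begins. There is no depth.
A pose or a line that the arm cannot do raises manip.PlanningError and nothing moves.
- manip.finish_job(): hands the job in; it is judged then, once.
Trained networks look in a picture, given as the dict that the camera call returned (one of the last four; its "shot" number tells which), for a name from the list of things; names that differ only in an ending like _2 or _b are one class to them, and where a whole thing is asked for, a point or a joint stands for the part that bears it (a point fixed in the world has none). Each returns a list of dicts, best first, with "confidence" (0 to 1); they miss things now and then, are a little off and sometimes report something else, mostly with a low value. They report only what shows in the picture. A call takes as long as a camera call. They do not tell look-alikes from the thing itself.
- eyes.spot_in(label, picture): "position" ([column, row] in pixels, amid what is visible of it).
Readings, each from a call of its own:
- manip.current_time_s(): time.
- manip.current_joint_pos(): joint angles.
- manip.current_dq(): joint speeds.
- manip.current_tau(): joint torques, N m.
- manip.current_tool_pos(): TCP position.
- manip.current_tcp_rot(): TCP orientation.
- manip.current_contact_force(): force on the tool from outside, world axes, zero at the start.
- manip.current_ft_torque(): the same for the moment, N m.
- manip.current_opening(): opening from 0.0 (shut) to 1.0 (fully open).
- manip.current_finger_force(): force on a finger pad.
Only numpy, scipy, OpenCV 4.12 (cv2) and the standard library are available. Lean on these libraries where they do the work, as an engineer would, in place of code of your own. Each camera call takes 0.05 s, during which the arm holds its last target. There are 200 camera calls.

TASK

The portable test reader lies face down with its battery bay open. Take the larger of the two batteries, press its flat end against the coil-spring plate, bring it down past the retaining lip and let it go, so that it lies fully home in the bay with its nub end under the lip and against the contact wall. Leave the smaller battery where it lies.

Things in the scene. Friction and masses are not known exactly. Their poses are not given: they have to be found in the camera images.
- cell: Larger battery: black cylinder, 34 mm diameter, 60 mm long, plus a steel nub (10 mm diameter) standing out 2 mm at one end, a steel band near that end; about 140 g. Starts lying on the table; rolls if knocked. Origin: on its axis, midway along the 60 mm, 17 mm above what it lies on. x axis: along it, towards the nub; flat end at x = -30 mm.
- reader: White case 120 (x) x 176 (y) x 24 mm high, fixed, origin centre of underside, z up. Grey open-sided bay on top, floor z=24, centre line x=0. +y end: wall face y=52; lip 28 wide over the bay to y=47, z=63-66. Spring end -y: fixed block y<-48, top z=62. 45 deg cheeks, 10 long, at y=-11 and 44, to z=39; finger room between. Home: battery origin (0,20,41), nub to +y at the wall.
- spring_plate (a joint): Upright steel plate, 30 wide, z=26-82 in the reader frame, face at y=-4 minus this value (0 free, grows to 0.026 m as pressed to -y). Coil spring: 2.5 N at first, 7 N at 18 mm, 9 N at the end. To pass the lip the battery must hold it at 11 to 26 mm (battery origin y=0 to 15); let go below the lip, it pushes the battery home (value then 0.006).
- small_cell: Smaller battery, a bystander of the same look: 26 mm diameter, 46 mm long plus a 2 mm nub, lying on the table. Origin: on its axis, midway along the 46 mm; x axis along it towards the nub.
Not all that is in view belongs to the job. What is shaped like the cell but blue or purple is not meant.

How it is judged:
At the end, for the whole second after the job is handed in: The larger battery lies at rest in the bay: origin within 7 mm of the bay's centre line and 36 to 45.5 mm above the table (41 when seated), along the bay to within 8 degrees, nub towards the contact wall and within 4 mm of it, so under the lip (x of cell in the frame of reader between -0.007 and 0.007 m and z of cell in the frame of reader between 0.036 and 0.0455 m and y of cell in the frame of reader between 0.016 and 0.025 m and x of reader in the frame of cell below -0.005 m and angle between the x axis of cell and the y axis of reader, either way round below 0.14 rad and linear speed of cell below 0.02 m/s); the robot touches nothing.
It fails at once if the smaller battery is moved more than 50 mm (distance of small_cell from where it was at the start of the episode above 0.05 m).
It also fails if it takes over 38 s, if anything falls off the work surface, if the arm or the gripper's body presses on something with over 40 N, if the wrist force passes 120 N, or if a joint passes its speed limit or range.

## Working session

There is one attempt and no reset: what is moved stays moved. The work goes in short steps, each a Python script; the robot and the scene stay as the last script left them, time stands still between calls to the robot, and variables do not carry over. Pictures are saved under pics/ and viewed, at most 10 in all, crops included, and the job is handed in when it is done.

```bash
mkdir -p pics; cat > h.py <<'E'
import numpy as np,cv2
from plant import manip,eyes
def ray(f,px):
    K=np.array(f["mtx"]);u=(px[0]-K[0,2])/K[0,0];v=(px[1]-K[1,2])/K[1,1]
    if f.get("_w"):
        r=np.hypot(u,v);s=np.sin(r)/r if r>1e-9 else 1;d=np.array([u*s,-v*s,-np.cos(r)])
    else: d=np.array([u,-v,-1.])
    return np.array(f["xyz"]),np.array(f["rotation"])@(d/np.linalg.norm(d))
def onz(f,px,z):
    o,d=ray(f,px);return o+d*(z-o[2])/d[2]
def proj(f,p):
    q=np.array(f["rotation"]).T@(np.array(p)-np.array(f["xyz"]));x,y,z=q[0],-q[1],-q[2];K=np.array(f["mtx"])
    if f.get("_w"):
        r=np.hypot(x,y);t=np.arctan2(r,z)/r;u,v=x*t,y*t
    else:u,v=x/z,y/z
    return np.array([K[0,0]*u+K[0,2],K[1,1]*v+K[1,2]])
def tri(l):
    A=np.zeros((3,3));b=np.zeros(3)
    for f,p in l:
        o,d=ray(f,p);M=np.eye(3)-np.outer(d,d);A+=M;b+=M@o
    return np.linalg.solve(A,b)
def grab(n):
    f=eyes.grab_frame(n);
    if n=="wrist":f["_w"]=True
    return f
def save(f,n): cv2.imwrite("pics/"+n+".png",cv2.cvtColor(f["pixels"],cv2.COLOR_RGB2BGR))
E
python3 - <<'E'
from h import *
fs={}
for n in("scene","top"):
    f=fs[n]=grab(n);save(f,n)
    print(n,f["xyz"],np.round(f["rotation"],3).tolist(),f["mtx"])
    for l in("cell","reader","spring_plate","small_cell"):
        print(l,[(np.round(d["position"]),round(d["confidence"],2),np.round(onz(f,d["position"],.017),3)) for d in eyes.spot_in(l,f)])
a,b=cv2.imread("pics/scene.png"),cv2.imread("pics/top.png")
E
```

```text
scene [ 0.85940806 -0.61431002  0.72540432] [[0.853, -0.365, 0.374], [0.522, 0.614, -0.592], [-0.013, 0.7, 0.714]] [[463.20242714   0.         252.57217881]
 [  0.         463.20242714 191.56213238]
 [  0.           0.           1.        ]]
cell [(array([275., 241.]), 0.92, array([ 0.596, -0.119,  0.017])), (array([233., 217.]), 0.91, array([ 0.493, -0.109,  0.017])), (array([194., 196.]), 0.77, array([ 0.39 , -0.103,  0.017]))]
reader [(array([306., 149.]), 0.6, array([0.524, 0.158, 0.017]))]
spring_plate [(array([308., 135.]), 0.53, array([0.505, 0.205, 0.017]))]
small_cell [(array([233., 304.]), 0.6, array([ 0.602, -0.277,  0.017]))]
top [ 0.35881514 -0.05800795  0.78906893] [[-0.005, 0.984, -0.177], [-1.0, -0.006, -0.002], [-0.003, 0.177, 0.984]] [[406.45190169   0.         255.70900394]
 [  0.         406.45190169 197.64078798]
 [  0.           0.           1.        ]]
cell [(array([283., 251.]), 0.95, array([ 0.395, -0.107,  0.017])), (array([292., 150.]), 0.77, array([ 0.593, -0.129,  0.017])), (array([285., 200.]), 0.64, array([ 0.492, -0.113,  0.017]))]
reader [(array([144., 186.]), 0.97, array([0.521, 0.161, 0.017]))]
spring_plate [(array([142., 185.]), 0.66, array([0.523, 0.165, 0.017]))]
small_cell [(array([366., 146.]), 0.59, array([ 0.6  , -0.274,  0.017]))]
```

View pics/scene.png

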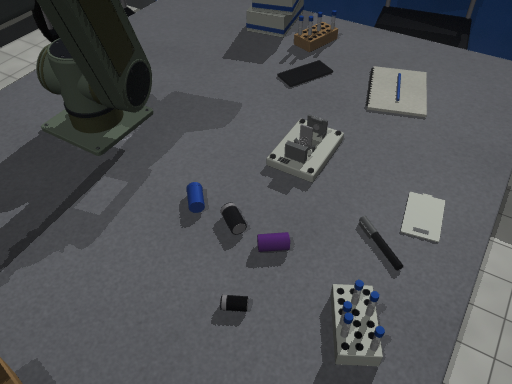

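View pics/top.png

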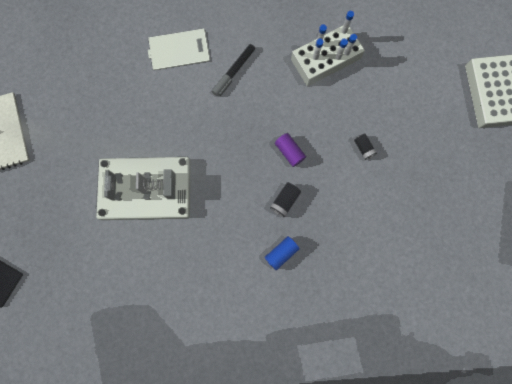

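The larger black cell is at top px (285,200), with its band to the lower left. The reader is at (143,187), apparently with its spring end on the right. Next I look closer with the wrist camera.

```bash
python3 - <<'E'
from h import *
import pickle
R=np.array([[0,1,0],[1,0,0],[0,0,-1.]])  # tool y along world x
R=np.array([[0,1,0],[1,0,0],[0,0,-1.]])
q0=manip.current_joint_pos()
best=[]
for s in(1,-1):
    j=manip.solve_ik([.45,.12,.28],R*np.array([[s,s,1]])); best.append((np.abs(np.array(j)-q0).max() if j is not None else 9,s))
s=min(best)[1];Rs=R*np.array([s,s,1]);print(best)
F=[]
for p in([.47,-.08,.24],[.47,.13,.26]):
    manip.move_ptp(p,Rs)
    f=grab("wrist");F.append(f);save(f,"w%d"%len(F))
    for l in("cell","reader","spring_plate"):
        print(l,[(np.round(d["position"]),round(d["confidence"],2),np.round(onz(f,d["position"],.017),3)) for d in eyes.spot_in(l,f)])
pickle.dump(F,open("F.pkl","wb"))
print(manip.current_time_s(),[f["xyz"] for f in F])
E
```

```text
[(np.float64(1.5948697921509982), 1), (9, -1)]
cell [(array([192., 182.]), 0.9, array([ 0.396, -0.102,  0.017])), (array([271., 191.]), 0.78, array([ 0.492, -0.113,  0.017])), (array([349., 198.]), 0.65, array([ 0.594, -0.123,  0.017]))]
reader [(array([294.,  21.]), 0.82, array([0.519, 0.094, 0.017]))]
spring_plate []
cell [(array([326., 317.]), 0.96, array([ 0.59 , -0.124,  0.017])), (array([265., 310.]), 0.77, array([ 0.489, -0.105,  0.017])), (array([205., 307.]), 0.66, array([ 0.395, -0.1  ,  0.017]))]
reader [(array([291., 134.]), 0.74, array([0.518, 0.165, 0.017]))]
spring_plate [(array([296., 148.]), 0.77, array([0.525, 0.147, 0.017])), (array([290., 134.]), 0.67, array([0.517, 0.165, 0.017])), (array([265., 311.]), 0.56, array([ 0.489, -0.106,  0.017]))]
3.8583 [array([ 0.47087619, -0.00958114,  0.36781631]), array([0.4708124 , 0.20044631, 0.3875936 ])]
```

View pics/w1.png

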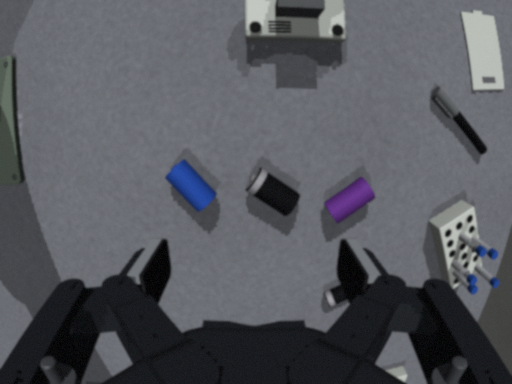

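View pics/w2.png

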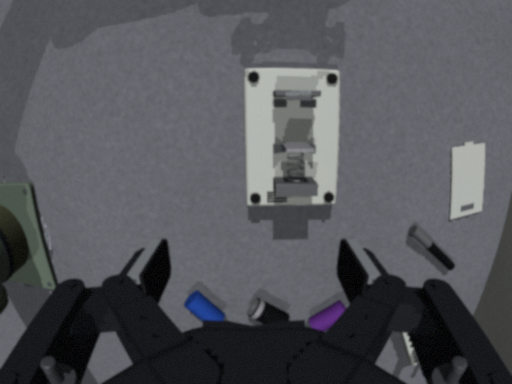

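```bash
python3 - <<'E'
from h import *
import pickle
F=pickle.load(open("F.pkl","rb"));w1,w2=F
top=grab("top");sc=grab("scene")
def blob(f,c,r):
    g=cv2.cvtColor(f["pixels"],cv2.COLOR_RGB2GRAY).astype(float);x,y=map(int,c);p=g[y-r:y+r+1,x-r:x+r+1]
    w=np.clip(120-p,0,None);yy,xx=np.mgrid[-r:r+1,-r:r+1];return np.array([x+(w*xx).sum()/w.sum(),y+(w*yy).sum()/w.sum()])
a=[blob(w2,c,6) for c in((253,77),(332,78),(255,198),(328,197))]
b=[blob(top,c,4) for c in((102,212),(102,163),(182,211),(183,162))]
for p,q in zip(a,b): print(np.round(p,1),np.round(q,1),np.round(tri([(w2,p),(top,q)]),4),np.round(onz(w2,p,.025),4),np.round(onz(top,q,.025),4))
print("cell",[np.round(tri(l),4) for l in ([(w1,(271,191)),(sc,(233,217))],[(w1,(271,191)),(top,(285,200)),(sc,(233,217))])])
C=cv2.cvtColor(w1["pixels"],cv2.COLOR_RGB2BGR)
g=C.max(2)
m=(g<45).astype(np.uint8); n,lab,st,ce=cv2.connectedComponentsWithStats(m)
for i in range(1,n):
    if st[i,4]>150 and np.hypot(*(ce[i]-[272,191]))<25:
        ys,xs=np.nonzero(lab==i);P=np.array([onz(w1,(x,y),.025)[:2] for x,y in zip(xs,ys)])
        (c,s,an)=cv2.minAreaRect(P.astype(np.float32)*1000);u,e,v=np.linalg.svd(P-P.mean(0),full_matrices=False)
        print(st[i],ce[i],c,s,an,v[0])
z1=cv2.resize(C[150:232,228:318],None,fx=4.4,fy=4.4,interpolation=cv2.INTER_CUBIC)
z2=cv2.resize(cv2.cvtColor(w2["pixels"],cv2.COLOR_RGB2BGR)[60:215,240:345],None,fx=3,fy=3,interpolation=cv2.INTER_CUBIC)
H=np.zeros((470,z1.shape[1]+z2.shape[1],3),np.uint8);H[:z1.shape[0],:z1.shape[1]]=z1;H[:z2.shape[0],z1.shape[1]:]=z2
cv2.imwrite("pics/z.png",H)
E
```

```text
[253.  77.] [102.1 212. ] [0.4704 0.2354 0.0244] [0.4706 0.2352 0.025 ] [0.47   0.2353 0.025 ]
[331.5  78.5] [101.9 163.1] [0.5616 0.2347 0.0424] [0.5667 0.2365 0.025 ] [0.5658 0.2415 0.025 ]
[255.  198.3] [181.8 210.5] [0.4725 0.0836 0.0258] [0.4731 0.0832 0.025 ] [0.4719 0.084  0.025 ]
[328.3 197.3] [182.3 161.6] [0.5679 0.0851 0.0273] [0.5691 0.0843 0.025 ] [0.568  0.0855 0.025 ]
cell [array([ 0.4932, -0.112 ,  0.0203]), array([ 0.4928, -0.1123,  0.02  ])]
[ 254  174   45   42 1007] [277.49751738 195.37239325] (500.86883544921875, -116.80989074707031) (32.760276794433594, 50.49919891357422) 56.19706344604492 [ 0.79432146 -0.60749767]
```

View pics/z.png

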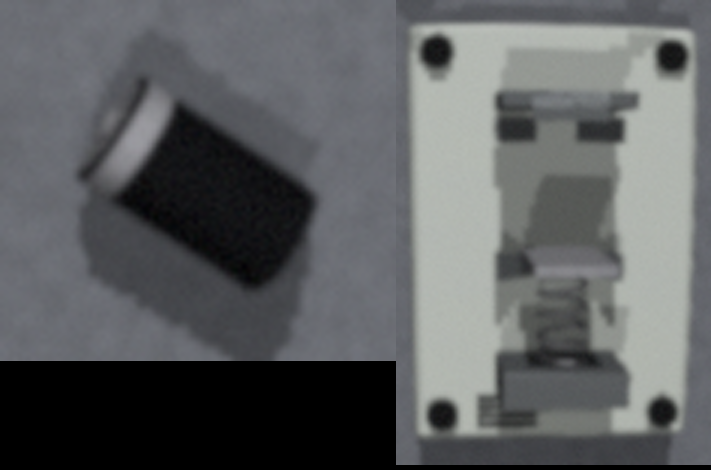

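The feet put the reader centre at (0.520, 0.160) with yaw about 0.012. Its spring is at world −y and its lip at +y. The cell's nub points to about 145°. Now I grasp the cell.

```bash
python3 - <<'E'
from h import *
import pickle
w1,w2=pickle.load(open("F.pkl","rb"))
n=onz(w1,(254,179.3),.018);e=onz(w1,(293,205.5),.020)
d=(n-e)[:2];L=np.linalg.norm(d);c=(n+e)[:2]/2;print(n,e,L,c,np.degrees(np.arctan2(d[1],d[0])))
c=(c+np.array([.493,-.112]))/2
a=np.arctan2(d[1],d[0])
x=np.array([np.cos(a),np.sin(a),0]);z=np.array([0,0,-1.]);R=np.column_stack([x,np.cross(z,x),z])
assert abs(L-.06)<.006
j=manip.solve_ik([*c,.1],R);print(j)
manip.move_ptp([*c,.10],R)
manip.set_gripper(1.0,50)
manip.line_to([*c,.018])
manip.set_gripper(0.0,50)
print(manip.current_opening(),manip.current_finger_force(),manip.current_time_s())
manip.line_to([*c,.15],vel=.25)
f=grab("wrist");save(f,"g")
print(manip.current_opening(),manip.current_finger_force(),manip.current_contact_force(),manip.current_time_s(),c)
E
```

```text
[ 0.47189771 -0.09819252  0.018     ] [ 0.52049199 -0.13131808  0.02      ] 0.058810777170172024 [ 0.49619485 -0.1147553 ] 145.71867773617794
[-2.48004375e-01  3.57326626e-01  1.92178232e+00 -4.44089210e-16
  8.62483703e-01 -1.22047876e+00]
0.38057781466171636 49.35832321643829 6.725
0.3807473073153046 49.714985489845276 [-0.42164877  1.41620979 -1.93077072] 7.45 [ 0.49459743 -0.11337765]
```

View pics/g.png

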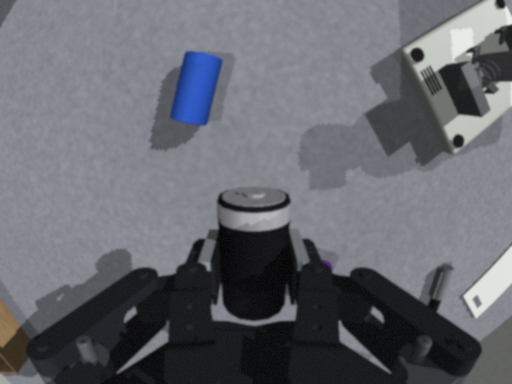

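The cell is held straight, with its nub at (254,195) towards the tool's +x. I'll compute the along-axis offset and height, then carry it over the lip.

```bash
python3 - <<'E'
from h import *
f=grab("wrist");f2=None
T=np.array(manip.current_tool_pos());R=np.array(manip.current_tcp_rot())
for px,z in(((254,195),.149),((254,209),.166),((256,318),.166)):
    print(px,np.round(R.T@(onz(f,px,z)-T),4))
# go to reader, high
yaw=.0122;xr=np.array([np.cos(yaw),np.sin(yaw),0]);yr=np.array([-np.sin(yaw),np.cos(yaw),0]);o=np.array([.5197,.1603,0])
z=np.array([0,0,-1.]);Rr=np.column_stack([yr,np.cross(z,yr),z])
P=lambda x,y,h:o+x*xr+y*yr+[0,0,h]
manip.move_ptp(P(0,.035,.13),Rr)
f=grab("wrist");save(f,"o")
t=grab("top");save(t,"o2")
print(manip.current_tool_pos(),manip.current_time_s())
for y in(.047,): print([np.round(proj(t,P(x,y,.066)),1) for x in(-.014,.014)],[np.round(proj(t,P(x,-.004,.082)),1) for x in(-.015,.015)])
a=cv2.imread("pics/o2.png")[130:240,80:220];b=cv2.imread("pics/o.png")
cv2.imwrite("pics/o3.png",np.hstack([cv2.resize(a,None,fx=2.8,fy=2.8,interpolation=cv2.INTER_CUBIC),cv2.resize(b,(400,308))]))
E
```

```text
(254, 195) [ 0.0312  0.0002 -0.0009]
(254, 209) [ 0.0307  0.0001 -0.0179]
(256, 318) [-0.0247  0.0011 -0.0182]
[0.5193893  0.19445239 0.1298396 ] 8.9833
[array([110.3, 189.5]), array([111. , 174.5])] [array([135.8, 187.8]), array([136.4, 171.4])]
```

View pics/o3.png

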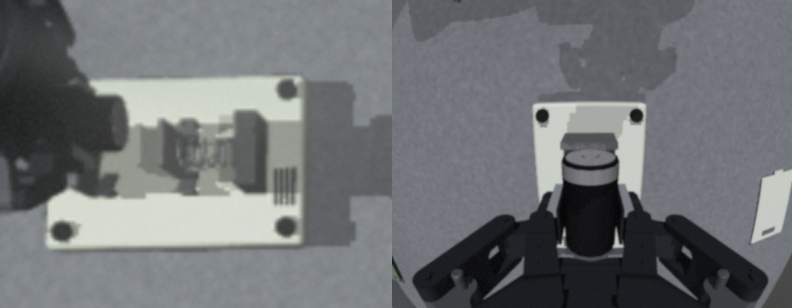

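```bash
cat >> h.py <<'E'
yaw=.0122;xr=np.array([np.cos(yaw),np.sin(yaw),0]);yr=np.array([-np.sin(yaw),np.cos(yaw),0]);o=np.array([.5197,.1603,0])
P=lambda x,y,h:o+x*xr+y*yr+[0,0,h]
def rep(s): print(s,np.round(manip.current_contact_force(),1),np.round(manip.current_tool_pos(),4),round(manip.current_time_s(),2))
E
python3 - <<'E'
from h import *
manip.line_to(P(0,.035,.0885));rep("above")
for y in(.026,.023,.020,.014,.008):
    manip.line_to(P(0,y,.0885),vel=.06);rep(y)
f=grab("wrist");save(f,"p");t=grab("top");save(t,"p2")
a=cv2.imread("pics/p2.png")[130:240,80:220];b=cv2.imread("pics/p.png")
cv2.imwrite("pics/p3.png",np.hstack([cv2.resize(a,None,fx=2.8,fy=2.8,interpolation=cv2.INTER_CUBIC),cv2.resize(b,(400,308))]))
E
```

```text
above [ 0.3  0.5 -2. ] [0.5194 0.1949 0.0885] 9.41
0.026 [ 0.3 -0.8 -1.2] [0.5199 0.186  0.0895] 9.71
0.023 [ 0.1  2.7 -0.9] [0.5198 0.1837 0.089 ] 9.96
0.02 [0.9 4.1 0.7] [0.5198 0.1805 0.0888] 10.21
0.014 [0.1 5.1 0.5] [0.5199 0.1747 0.0887] 10.46
0.008 [0.5 6.  1.5] [0.52   0.1691 0.0887] 10.71
```

View pics/p3.png

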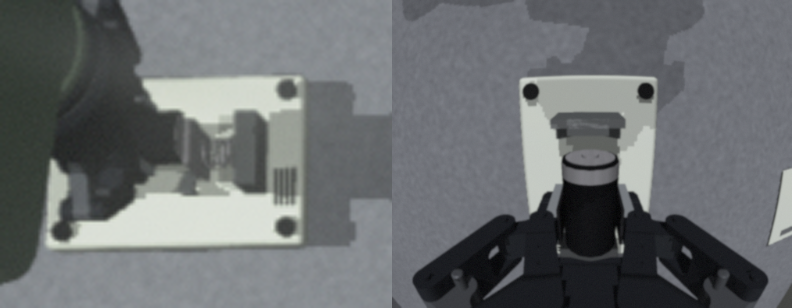

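The plate is pressed with about 6.5 N and the nub end is clear of the lip, so I lower it.

```bash
python3 - <<'E'
from h import *
for h in(.075,.06,.05,.045,.0425):
    manip.line_to(P(0,.008,h),vel=.07);rep(h)
    F=manip.current_contact_force()
    if abs(F[2])>15: break
else:
    manip.line_to(P(0,.016,.0425),vel=.06);rep("fwd")
    f=grab("wrist");save(f,"d")
E
```

```text
0.075 [ 0.5  6.  -4.4] [0.5197 0.1691 0.0744] 11.15
0.06 [ 0.6  6.9 -4.1] [0.5194 0.169  0.0592] 11.52
0.05 [ 1.4  6.7 -4.4] [0.5195 0.169  0.0492] 11.81
0.045 [ 0.6  7.2 -3.8] [0.5196 0.1691 0.0444] 12.06
0.0425 [0.4 6.8 2.6] [0.5197 0.1692 0.0428] 12.31
fwd [-1.9  6.7  5.1] [0.5195 0.1771 0.0428] 12.59
```

View pics/d.png

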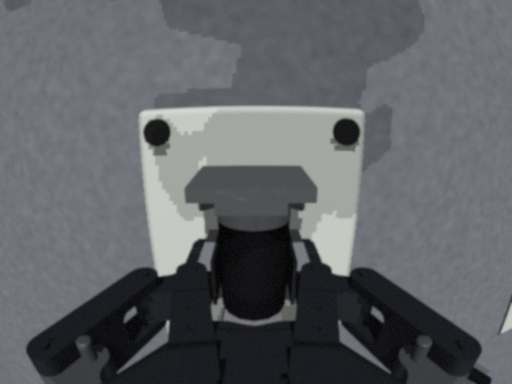

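The nub end is under the lip at (250,190) and the cell is on the floor of the bay. Now I release and retreat.

```bash
python3 - <<'E'
from h import *
manip.set_gripper(0.75)
manip.pause(.4);rep("open")
T=np.array(manip.current_tool_pos())
manip.line_to(T+[0,0,.13],vel=.12)
manip.line_to(T+[0,-.09,.18],vel=.2)
manip.pause(.3);rep("up")
f=grab("wrist");save(f,"e")
print([np.round(proj(f,P(0,y,z)),0) for y,z in((-.01,.058),(.047,.058),(.047,.066),(-.01,.082))])
cv2.imwrite("pics/e2.png",cv2.resize(cv2.imread("pics/e.png")[0:260,150:410],None,fx=2.3,fy=2.3,interpolation=cv2.INTER_CUBIC))
E
```

```text
open [0.6 0.  0.1] [0.5195 0.1763 0.0425] 13.45
up [0.7 0.8 0.4] [0.5193 0.087  0.2219] 15.65
[array([254., 114.]), array([254.,  56.]), array([254.,  55.]), array([254., 114.])]
```

View pics/e2.png

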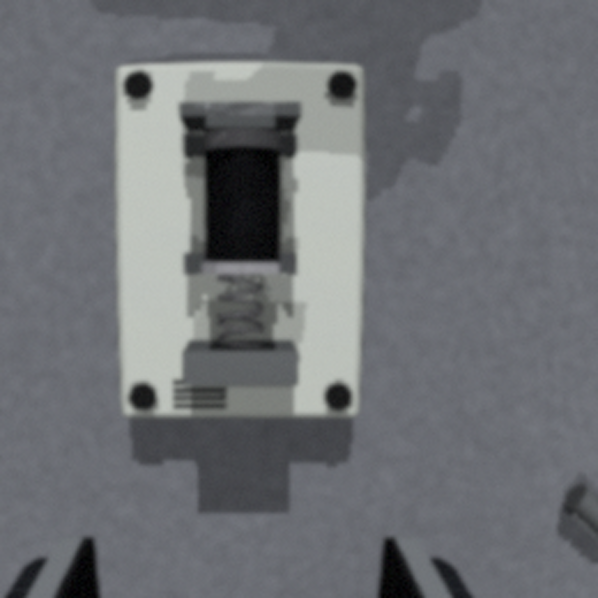

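The cell lies straight in the bay. Its flat end is at row 114, as predicted for home, and the band end is under the lip.

```bash
python3 -c "
from plant import manip
print(manip.finish_job())"
```

```text
the job is handed in; nothing more can be done
None
```

The larger battery lies home in the bay with its nub end under the lip, the smaller one was left untouched, and the job is handed in; the hand-in call returned no verdict.

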